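# Snap the keyring onto the controller stand's eye

### The job

Take the metal snap-hook keyring out of its well in the tray and clip it onto the steel eye on the controller stand (the eye may be clamped at any height along its slot, so feel for its bar): press the sprung gate against the bar until the bar slips in, then let the hook down over the bar so that the gate snaps shut behind it. Let go and leave it hanging still by its hook. Be gentle, never forcing the hook against eye or stand, and leave everything else on the shelf as it stands.

Things in the scene. Friction and masses are not known exactly. Their poses are not given: they have to be found in the camera images.
- keyring_grip (a point): Centre of the keyring's finger tab: 30 mm wide (x), 10 mm thick (y), 107 to 141 mm above the keyring's foot, this point at 124 mm. +x points to the gate side, z up. Take it from above across its thickness (along y), firmly (80 N). Keyring: flat steel plate 36 x 10 x 141 mm, 170 g, its flat foot (36 x 10 mm) in a 24 mm deep well; a bottle opener up to 54 mm, the snap hook above.
- keyring_seat (a point): Point inside the hook, 95 mm above the foot, x = y = 0 (29 mm below keyring_grip, same axes): the eye bar's centre lies here when the hook hangs. Around it: spine at x = -18 to -11 mm, flat underside of the top arch 3 mm above, nose at x = +11 to +18 mm. The mouth (on +x, 54 to 84 mm above the foot, 41 to 11 mm below this point) is shut by the gate.
- keyring_nose (a point): Middle of the flat lower end of the hook's nose: 7 mm wide (x = +11 to +18 mm of the keyring), 84 mm above the foot, so 14.5 mm in +x and 11 mm below keyring_seat. The bar must enter beneath it: bar centre 4 to 12 mm below this point, pushed in until 8 to 11 mm behind it (-x), then up inside the hook to the arch, the gate springing shut under it.
- gate (a joint): Sprung gate, rad: 0 shut, 0.52 open (hard stop). 5 mm thick, hinged on the keyring at x = +8 mm, 56 mm above the foot, reaching up to 88 mm behind the nose; its outer face shut is at x = +10.5 mm. Swings inward (tip to -x). The bar needs 2 to 6 N to press it within 12 mm below the nose; lower down it meets its stop before the bar is inside.
- eye_nominal (a point): Middle of the eye's front bar (6 mm round, along this point's y, 42 mm free between its legs). x, y, yaw are true; the height is only the middle of its range, 145 mm: the eye is clamped anywhere along a slot, its bar 125 to 165 mm above the shelf, not reported. +x points from bar to stand; come from -x. 35 mm free behind the bar. Rigid; more than 25 N is forcing.
- stand: Fixed wooden controller stand, same axes as eye_nominal. Origin on the shelf, 60 mm in +x from the eye's bar. Base 130 mm wide, x = -45 to +95 mm, 12 mm thick; column 70 mm wide, 190 mm tall, its front face 44 mm behind the bar. The eye is a level steel loop on that face. A game controller hangs on the far side, below 200 mm.
- tray: Fixed grey tray 140 x 140 x 30 mm, origin under its centre. Six wells 39 x 13 mm at x = -34 and +34 mm, y = -42, 0 and +42 mm, floors 6 mm up. The keyring stands in one, gate side to the tray's +x; three game cartridges (36 x 10 x 50 mm, 26 mm proud) stand in others.
Mind the look-alikes: they are no part of the job. Of the things shaped like the part that bears keyring_grip, the bare steel one is meant.

How it is judged:
On the way, in this order (a step that is already met when the one before it is completed fails the run):
1. the keyring is lifted out of its well (height (world z) of keyring_seat above 0.13 m), for 0.1 s.
2. the gate is pressed open against the eye (value of joint gate above 0.15 rad and contact force between keyring and stand above 0.5 N), for 0.05 s.
At the end, for the whole second after the job is handed in: The keyring hangs from the eye of the stand by its hook: the seat point within 12 mm of the bar in plan across it, within 22 mm along it and within the eye's height range (7 mm over at either end), its weight on the eye, gate shut (under 0.06 rad), within 0.5 rad of upright, at rest and let go (x of keyring_seat in the frame of eye_nominal between -0.012 and 0.012 m and y of keyring_seat in the frame of eye_nominal between -0.022 and 0.022 m and z of keyring_seat in the frame of eye_nominal between -0.027 and 0.027 m and value of joint gate below 0.06 rad and angle between keyring_seat's own z axis and vertical below 0.5 rad and contact force between keyring and stand above 0.3 N and linear speed of keyring below 0.05 m/s); the robot touches nothing.
It fails at once if the hook is forced against the eye or stand (over 25 N) (contact force between keyring and stand above 25 N).
It fails at once if something else on the shelf is disturbed (moved more than 20 mm) (distance of any of cartridge0, cartridge1, cartridge2, die, opener, cardbox, mug, remote from where it was at the start of the episode above 0.02 m).
It also fails if it takes over 64 s, if anything falls off the work surface, if the arm or the gripper's body presses on something with over 40 N, if the wrist force passes 120 N, or if a joint passes its speed limit or range.

### The arm

A 7-joint arm with a two-finger parallel gripper is mounted at the origin on the work surface. World frame = base frame: x ahead of the robot, y to its left, z up, the work surface at z = 0. Lengths are in m, angles in rad, forces in N, time in s.
With the tool pointing down it reaches from about 0.425 to 0.925 m from the base axis. Payload 6.8 kg.
Tool frame: the origin (TCP) lies at the very end of the fingers, on their centre line; the grasp point (between the pads) lies 19 mm behind it (hold_point_z is the distance from the TCP to the grasp point, in m); z points along the fingers, y is the direction in which the jaws open and shut (so a half turn about z gives the same grasp; the last joint's range is limited). The gripper opens to 85 mm and grips with 20 to 120 N. Pads are 22 mm wide; open, the fingers measure 114 mm over their backs; the gripper's body (76 mm by 85 mm) begins 54 mm behind the grasp point. The pads swing forward as they close: fully open they stand 13 mm farther back than shut.
Start: joints at [-1.372, 0.477, 0.022, 1.555, -0.011, 1.109, -0.083], TCP at [0.204, 0.643, 0.231] pointing down, gripper open.
Joint ranges: [-2.96, 2.96], [-0.34, 2.1], [-1.41, 1.46], [0.24, 2.44], [-1.37, 4.51], [0.17, 1.92], [-2.96, 2.96]. Speed limits (rad/s): [2.39, 2.39, 3.14, 3.14, 3.14, 3.14, 3.14].

### API

Orientations are given as a unit quaternion [w, x, y, z].
In Python, from station import get_obs, read_camera, calibration, hand_in, regions_of, hold_point_z gives the robot as it stands.
- The arm moves only by the tool send_rows, never from a script. Its argument "motion" is text: rows parted by semicolons, each of 7 numbers parted by spaces: the shift along the world's x, y, z in cm, then the turn, a rotation vector about the world's x, y, z in degrees, then the closure, from 0 (fully open) to 1 (shut). In form: dx dy dz rx ry rz fingers; .... A call has 1 to 20 rows; each row shifts and turns the pose as measured when the row begins; what a row does not reach is not made up. A row lasts 1/12 s, in which the tool goes at most 41.7 mm and 7.16 degrees, less where a joint would pass 70% of its speed; a pose out of reach is approached as far as the arm can. A call is refused whole if a number of a shift passes 4.17 or a number of a turn 7.16, either way. A call with a gripper value outside its range is refused whole. The fingers move at their own pace and stop on an object; "newtons" is the grip in N (left out, the last holds). Time passes only in rows, so rows that do not move let the fingers close. It gives the time, the measured TCP pose, the force and the opening at its end, in the units of the state.
- get_obs(): the state, without advancing time (a new reading comes with each control period).
- read_camera(name): name is "side" or "top"; returns the picture (420x560x3 uint8, red, green, blue); there is no depth.
- calibration(name): a dict with "mtx" (3x3 intrinsics, pixels), "k1" (the pictures are not rectified: a ray, as slopes to the right and down, at radius r is drawn at 1 + k1 r^2 times it, then the intrinsics apply), "R" (3x3) and "t" (3): a world point X has camera coordinates R X + t. Camera axes: x right, y down, z forward; pixel columns grow to the right and rows downward; lengths in m; the calibration is good to about 2 mm. A picture is of the moment at which its call begins. calibration takes no time and is no camera call.
- hand_in(): hands the job in, once; it reports no verdict.
Trained networks look in the newest picture that a camera, given by its name, has taken for a name from the list of things; names that differ only in an ending like _2 or _b are one class to them, and where a whole thing is asked for, a point or a joint stands for the part that bears it (a point fixed in the world has none). Each returns a list of dicts, best first, with "conf" (0 to 1); they miss things now and then, are a little off and sometimes report something else, mostly with a low value. They report only what shows in the picture. A call takes as long as a camera call. They do not tell look-alikes from the thing itself.
- regions_of(thing, camera): "region" (420x560 bool, what is visible of it) and "point" ([column, row] in pixels, amid what is visible of it).
The state is a dict: "t": time; "q": joint angles; "joint_vel": joint speeds; "joint_torque": joint torques, N m; "eef_pos": TCP position; "tool_rot": TCP orientation; "contact_force": force on the tool from outside, world axes, zero at the start; "torque": the same for the moment, N m; "gripper_width": opening from 0.0 (shut) to 1.0 (fully open).
Only numpy, scipy, OpenCV 4.12 (cv2) and the standard library are available. Lean on these libraries where they do the work, as an engineer would, in place of code of your own. Each camera call takes 0.05 s, during which the arm holds its last target.

## Working session

There is one attempt and no reset: what is moved stays moved. The work goes in short steps, Python scripts to look and compute and a tool call to move; the robot and the scene stay as the last step left them, time stands still between calls to the robot, and variables do not carry over. Pictures are saved under pics/ and viewed, and the job is handed in when it is done.

Besides the shell and the picture viewer there is one more tool, called after "Emit:" as a command line: name --argument value ..., lists and objects as JSON in quotes. send_rows: Moves the arm, as the interface text tells. Its arguments: {"type":"object","properties":{"motion":{"type":"string"},"newtons":{"type":"number"}},"required":["motion"]}

```bash
mkdir -p pics; ls
python3 - <<'E'
from station import *
import cv2,numpy as np
o=get_obs();print({k:np.round(v,3).tolist() if not isinstance(v,dict) else v for k,v in o.items()})
print(hold_point_z)
for c in("side","top"):
    im=read_camera(c);cv2.imwrite(f"pics/{c}0.png",im[:,:,::-1]);print(c,calibration(c))
    for th in("keyring_grip","eye_nominal","stand","tray"):
        try:
            for r in regions_of(th,c)[:4]:
                ys,xs=np.nonzero(r["region"]);print(th,round(r["conf"],2),np.round(r["point"],1),xs.min(),xs.max(),ys.min(),ys.max())
        except Exception as e: print(th,e)
E
```

```text
pics
{'t': 0.0, 'q': [-1.372, 0.478, 0.022, 1.556, -0.011, 1.109, -0.083], 'joint_vel': [0.0, -0.001, -0.001, -0.001, -0.001, 0.0, -0.0], 'joint_torque': [-0.001, -59.645, 1.608, -28.12, 0.013, 0.009, -0.0], 'eef_pos': [0.204, 0.643, 0.23], 'tool_rot': [-0.0, 0.153, 0.988, -0.001], 'contact_force': [0.166, -1.254, 0.448], 'torque': [-0.0, 0.014, 0.018], 'gripper_width': 1.005}
0.0187
side {'mtx': array([[471.37640134,   0.        , 282.187947  ],
       [  0.        , 471.37640134, 222.67604642],
       [  0.        ,   0.        ,   1.        ]]), 'k1': -0.14706807588944346, 'R': array([[ 0.97192595, -0.23524889,  0.00423145],
       [-0.17630229, -0.74006322, -0.64901767],
       [ 0.15581223,  0.6300511 , -0.76076157]]), 't': array([-0.50933565,  0.19014869,  1.13313598])}
keyring_grip 0.58 [235.7 173. ] 231 238 155 193
keyring_grip 0.53 [230.  145.1] 227 234 129 168
eye_nominal 0.65 [303.  339.5] 264 344 282 391
stand 0.83 [304.7 341.6] 264 343 282 390
tray 0.86 [250.4 203.8] 222 276 179 224
top {'mtx': array([[403.9521597 ,   0.        , 283.61736633],
       [  0.        , 403.9521597 , 214.04558703],
       [  0.        ,   0.        ,   1.        ]]), 'k1': -0.005447426741489006, 'R': array([[-0.01827121, -0.99974792, -0.01304833],
       [-0.9974503 ,  0.01912657, -0.06875378],
       [ 0.06898601,  0.01175884, -0.99754832]]), 't': array([0.04068848, 0.53286726, 0.83954305])}
keyring_grip 0.81 [109.  251.8] 88 131 249 259
keyring_grip 0.78 [165.  260.1] 150 186 253 263
eye_nominal 0.77 [427.1 225. ] 379 475 180 263
eye_nominal 0.59 [165.4 258.5] 150 184 253 264
stand 0.8 [429.4 225.3] 378 477 180 264
tray 0.64 [197.2 238.1] 160 238 203 282
```

View pics/side0.png

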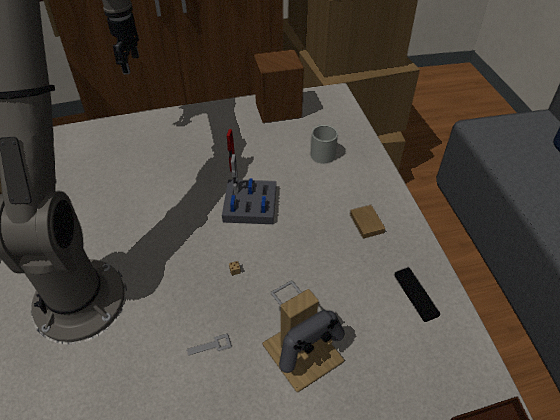

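View pics/top0.png

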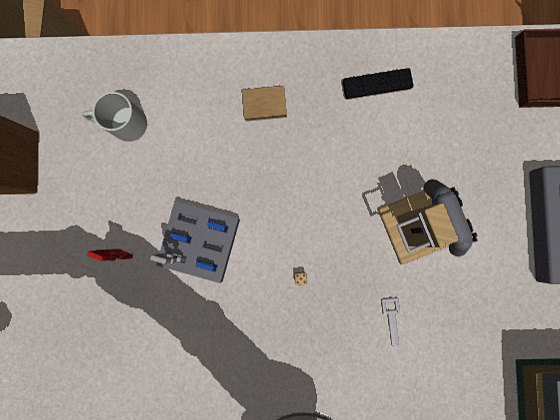

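Run:
```python
import cv2
a=cv2.imread("pics/side0.png");cv2.imwrite("pics/s_tray.png",cv2.resize(a[110:250,190:310],None,fx=5,fy=4.2,interpolation=cv2.INTER_CUBIC))
cv2.imwrite("pics/s_stand.png",cv2.resize(a[265:405,240:370],None,fx=4.2,fy=4.2,interpolation=cv2.INTER_CUBIC))
a=cv2.imread("pics/top0.png");cv2.imwrite("pics/t_tray.png",cv2.resize(a[190:300,75:255],None,fx=4.4,fy=4.4,interpolation=cv2.INTER_CUBIC))
cv2.imwrite("pics/t_stand.png",cv2.resize(a[160:290,360:500],None,fx=4.4,fy=4.4,interpolation=cv2.INTER_CUBIC))
```

```text
(no output)
```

View pics/s_tray.png

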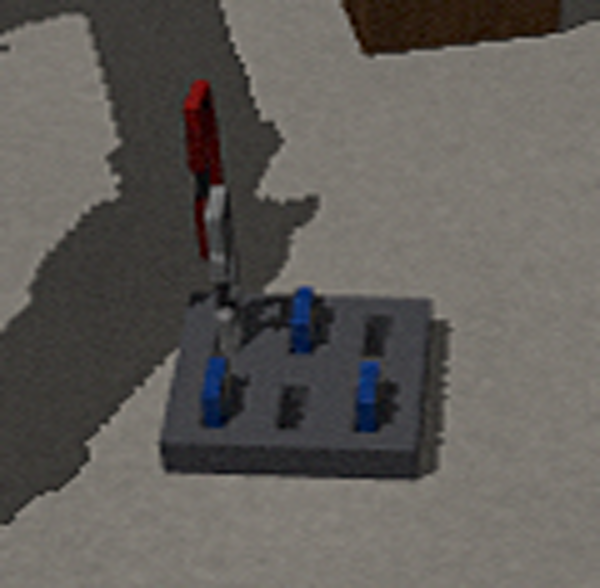

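View pics/s_stand.png

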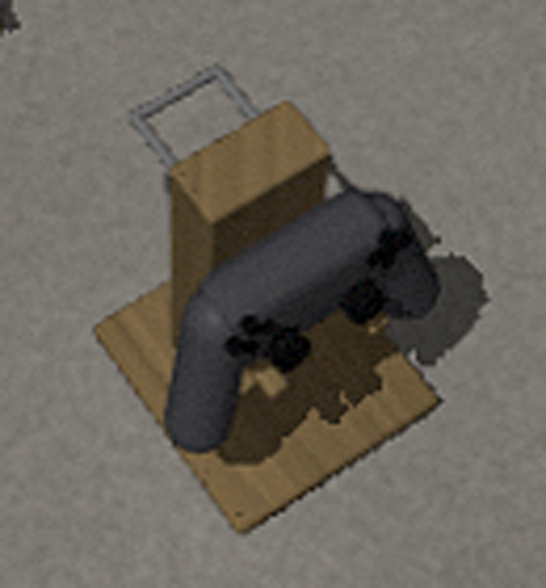

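View pics/t_tray.png

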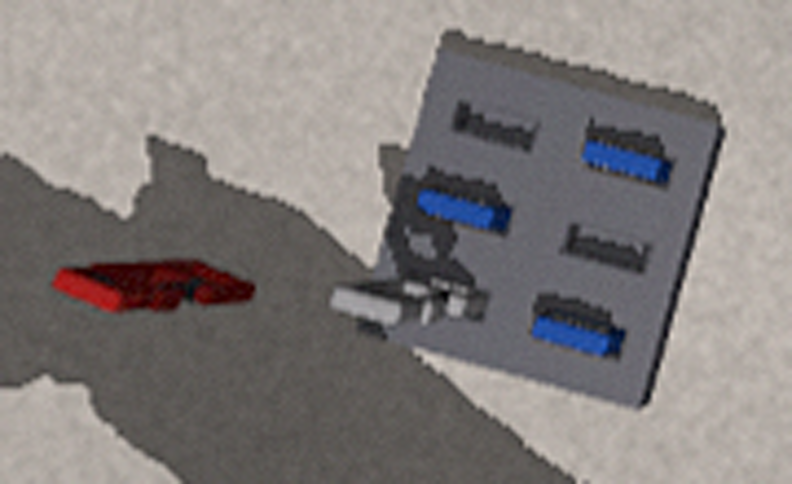

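View pics/t_stand.png

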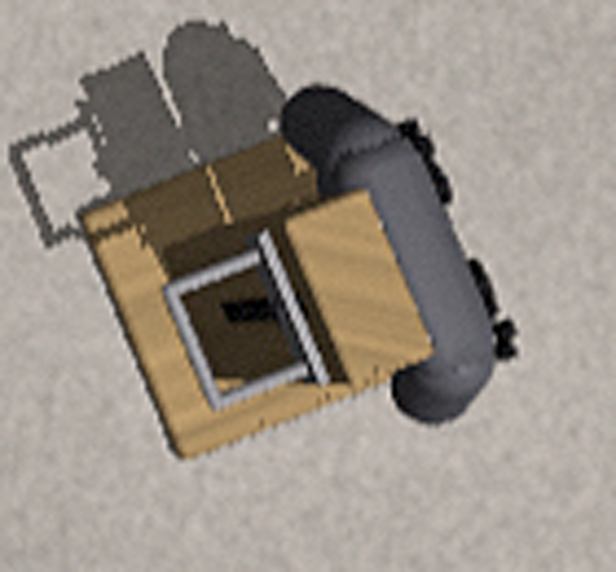

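```bash
cat > h.py <<'E'
from station import *
import cv2,numpy as np
from scipy.optimize import least_squares
def proj(c,X):
    k=calibration(c);X=np.atleast_2d(X)@k["R"].T+k["t"]
    s=X[:,:2]/X[:,2:];r2=(s**2).sum(1,keepdims=True);s=s*(1+k["k1"]*r2)
    return s@k["mtx"][:2,:2].T+k["mtx"][:2,2]
def at_z(c,px,z):
    k=calibration(c);m=k["mtx"];d=(np.array(px,float)-m[:2,2])/m[0,0];s=d.copy()
    for _ in range(20): s=d/(1+k["k1"]*(s@s))
    ray=k["R"].T@np.append(s,1);o=-k["R"].T@k["t"];return o+ray*(z-o[2])/ray[2]
def tri(pa,pb):  # top px, side px
    f=lambda X:np.r_[proj("top",X)[0]-pa,proj("side",X)[0]-pb]
    r=least_squares(f,[0.5,0,0.1]);return r.x,np.round(r.fun,1)
E
python3 - <<'E'
from h import *
for p in [(176.1,197.3),(239.1,216.8),(221.6,282.7)]: print(p,at_z("top",p,0.03).round(4))
for p in [(207,452),(420,458),(430,300),(190,300)]:  print("s",at_z("side",(190+p[0]/5-.4,110+p[1]/4.2-.4),0.03 if p!=(0,0) else 0).round(4))
# eye bar ends: outer corners
z=4.2
A=(360+170/4.4,160+290/4.4);B=(360+217/4.4,160+403/4.4)
C=(240+135/z,265+118/z);D=(240+218/z,265+70/z)
print("bar",tri(A,D),tri(B,C),tri(A,C),tri(B,D))
for th in("gate",):
  for c in("top","side"):
    im=read_camera(c)
    for r in regions_of(th,c)[:4]:
        ys,xs=np.nonzero(r["region"]);print(c,th,round(r["conf"],2),np.round(r["point"],1),xs.min(),xs.max(),ys.min(),ys.max())
a=cv2.imread("pics/top0.png");cv2.imwrite("pics/t_key.png",cv2.resize(a[225:285,80:200],None,fx=6.6,fy=6.6,interpolation=cv2.INTER_NEAREST))
a=cv2.imread("pics/side0.png");cv2.imwrite("pics/s_key.png",cv2.resize(a[120:220,200:290],None,fx=6,fy=6,interpolation=cv2.INTER_NEAREST))
E
```

```text
(176.1, 197.3) [0.5725 0.2568 0.03  ]
(239.1, 216.8) [0.5287 0.1241 0.03  ]
(221.6, 282.7) [0.3923 0.162  0.03  ]
s [0.4182 0.1509 0.03  ]
s [0.529  0.1192 0.03  ]
s [0.5668 0.2583 0.03  ]
s [0.4316 0.2908 0.03  ]
bar (array([ 0.50021013, -0.17249037,  0.16456051]), array([ 0.1, -0.8, -1. ,  0.1])) (array([ 0.45469639, -0.18958094,  0.16376261]), array([ 0.1, -0.7, -0.8,  0.1])) (array([ 0.48269307, -0.17658299,  0.1372257 ]), array([-1.3,  9.4, 11. , -1. ])) (array([ 0.47211396, -0.18503628,  0.18954887]), array([  1.5, -10.6, -12.8,   1.1]))
```

View pics/t_key.png

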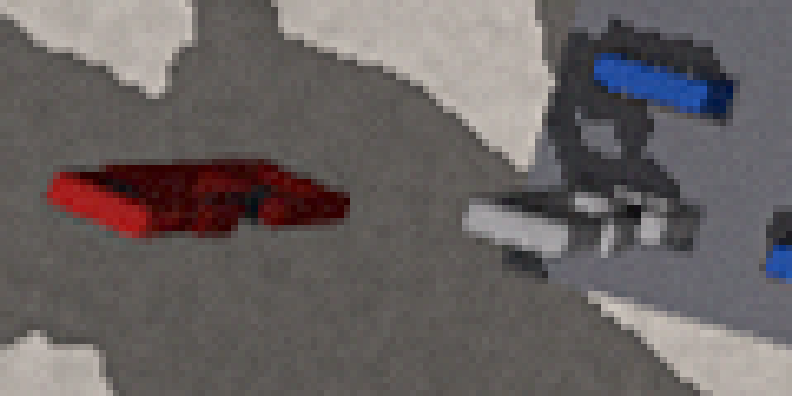

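View pics/s_key.png

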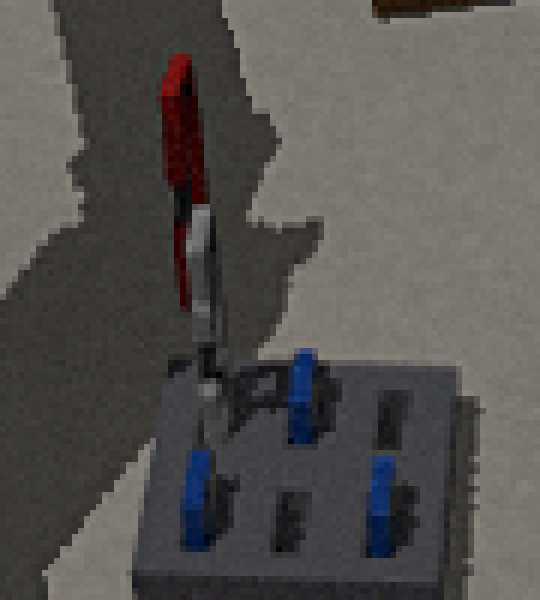

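```bash
cat > ov.py <<'E'
from h import *
import sys
yaw=np.radians(-107);c0=np.array([0.4517,0.2542,0.006])
u=np.array([np.cos(yaw),np.sin(yaw),0]);v=np.array([-u[1],u[0],0])
for cam,(x0,y0,w,h,f) in {"top":(140,240,60,45,13),"side":(205,150,50,60,10)}.items():
    a=cv2.imread(f"pics/{cam}0.png")[y0:y0+h,x0:x0+w]
    a=cv2.resize(a,None,fx=f,fy=f,interpolation=cv2.INTER_NEAREST)
    for z,col in((54,(0,255,255)),(84,(0,255,0)),(107,(255,0,255)),(141,(0,0,255)),(18,(255,255,0))):
        q=np.array([c0+u*x/1000+v*y/1000+np.array([0,0,z/1000]) for x,y in((-18,-5),(18,-5),(18,5),(-18,5))])
        if z>=107: q=np.array([c0+u*x/1000+v*y/1000+np.array([0,0,z/1000]) for x,y in((-15,-5),(15,-5),(15,5),(-15,5))])
        p=((proj(cam,q)-[x0,y0]+.5)*f).astype(int)
        cv2.polylines(a,[p],True,col,1);cv2.circle(a,tuple(int(i) for i in p[1]),3,col,-1);cv2.circle(a,tuple(int(i) for i in p[2]),3,col,-1)
    cv2.imwrite(f"pics/ov_{cam}.png",a)
E
python3 ov.py
```

```text
(no output)
```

View pics/ov_top.png

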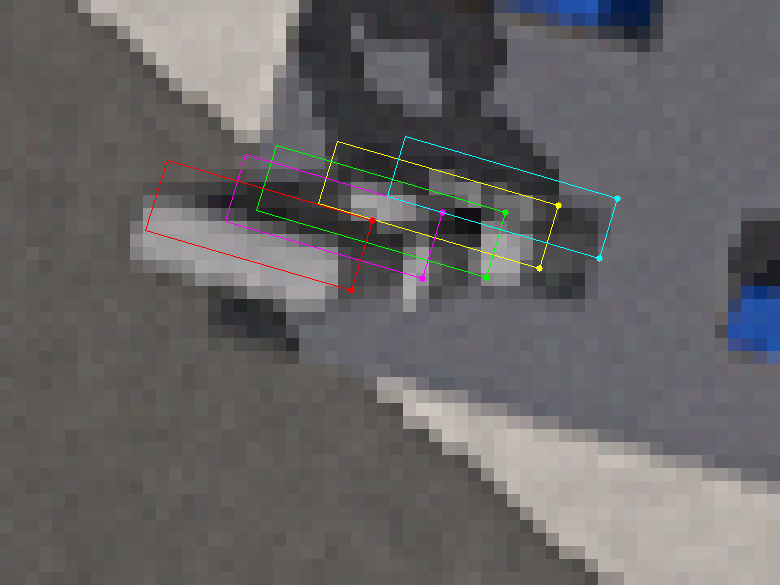

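View pics/ov_side.png

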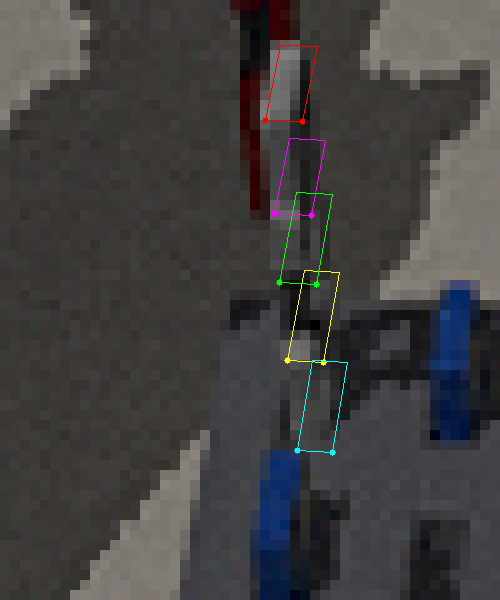

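```bash
cat > fit.py <<'E'
from h import *
from scipy.optimize import minimize
G={}
for c in("top","side"):
    g=cv2.cvtColor(cv2.imread(f"pics/{c}0.png"),cv2.COLOR_BGR2GRAY).astype(np.float32);g=cv2.GaussianBlur(g,(0,0),1.0)
    G[c]=np.hypot(cv2.Sobel(g,cv2.CV_32F,1,0),cv2.Sobel(g,cv2.CV_32F,0,1))
def samp(c,P):
    p=proj(c,P).astype(np.float32);return cv2.remap(G[c],p[:,:1],p[:,1:],cv2.INTER_LINEAR)[:,0]
def frame(p):
    u=np.array([np.cos(p[2]),np.sin(p[2])]);return lambda L:np.c_[np.array(p[:2])+L[:,:1]*u+L[:,1:2]*np.array([-u[1],u[0]]),L[:,2]]
def seg(a,b,n=60): t=np.linspace(0.03,.97,n)[:,None];return np.array(a)*(1-t)+np.array(b)*t
def best(E,p0,dr,da,cams):
    f=lambda p:-sum(np.minimum(samp(c,frame(p)(E)),150).mean() for c in cams)
    b=min(((f([p0[0]+i,p0[1]+j,p0[2]+k]),p0[0]+i,p0[1]+j,p0[2]+k) for i in np.arange(-dr,dr+1e-9,.001) for j in np.arange(-dr,dr+1e-9,.001) for k in np.arange(-da,da+1e-9,.01)))
    r=minimize(f,b[1:],method="Nelder-Mead",options={"initial_simplex":np.array(b[1:])+np.array([[0,0,0],[.001,0,0],[0,.001,0],[0,0,.01]])});return r.x,r.fun
if __name__=="__main__":
    s=.07;C=[(-s,-s,.03),(s,-s,.03),(s,s,.03),(-s,s,.03)]
    E=np.vstack([seg(C[i],C[(i+1)%4]) for i in range(4)])
    for cams in(("top",),("side",),("top","side")):
        x,fv=best(E,[0.482,0.2094,np.radians(-107)],.008,.06,cams);print("tray",cams,x[:2].round(4),np.degrees(x[2]).round(2),round(fv,1))
    key=frame(x)
    print("wells",key(np.array([(i*.034,j*.042,0) for i in(-1,1) for j in(-1,0,1)]))[:,:2].round(4).tolist())
    B=[(-.015,-.005,.147),(.015,-.005,.147),(.015,.005,.147),(-.015,.005,.147)]
    E=np.vstack([seg(B[i],B[(i+1)%4],30) for i in range(4)])
    for cams in(("top",),("side",),("top","side")):
        y,fv=best(E,[0.449,0.256,x[2]],.005,.05,cams);print("key",cams,y[:2].round(4),np.degrees(y[2]).round(2),round(fv,1))
    # stand base (z=.012) : stand frame
    e=np.array([0.477,-0.181]);yw=np.arctan2(-1,0)
    C=[(.015,-.065,.012),(.155,-.065,.012),(.155,.065,.012),(.015,.065,.012)]
    Eb=np.vstack([seg(C[0],C[1]),seg(C[0],C[3])]);
    D=[(.044,-.035,.19),(.044+.0,.035,.19)]
    d=np.array([0.4547,-0.1896])-np.array([0.5002,-0.1725]);ya=np.arctan2(d[1],d[0])+np.pi/2
    for t in(ya,ya+np.pi): print("yaw cand",np.degrees(t))
E
python3 fit.py
```

```text
Traceback (most recent call last):
  File "fit.py", line 20, in <module>
    x,fv=best(E,[0.482,0.2094,np.radians(-107)],.008,.06,cams);print("tray",cams,x[:2].round(4),np.degrees(x[2]).round(2),round(fv,1))
         ~~~~^^^^^^^^^^^^^^^^^^^^^^^^^^^^^^^^^^^^^^^^^^^^^^^^^
  File "fit.py", line 14, in best
    b=min(((f([p0[0]+i,p0[1]+j,p0[2]+k]),p0[0]+i,p0[1]+j,p0[2]+k) for i in np.arange(-dr,dr+1e-9,.001) for j in np.arange(-dr,dr+1e-9,.001) for k in np.arange(-da,da+1e-9,.01)))
  File "fit.py", line 14, in <genexpr>
    b=min(((f([p0[0]+i,p0[1]+j,p0[2]+k]),p0[0]+i,p0[1]+j,p0[2]+k) for i in np.arange(-dr,dr+1e-9,.001) for j in np.arange(-dr,dr+1e-9,.001) for k in np.arange(-da,da+1e-9,.01)))
            ~^^^^^^^^^^^^^^^^^^^^^^^^^^^
  File "fit.py", line 13, in <lambda>
    f=lambda p:-sum(np.minimum(samp(c,frame(p)(E)),150).mean() for c in cams)
                ~~~^^^^^^^^^^^^^^^^^^^^^^^^^^^^^^^^^^^^^^^^^^^^^^^^^^^^^^^^^^
  File "fit.py", line 13, in <genexpr>
    f=lambda p:-sum(np.minimum(samp(c,frame(p)(E)),150).mean() for c in cams)
                               ~~~~^^^^^^^^^^^^^^^
  File "fit.py", line 8, in samp
    p=proj(c,P).astype(np.float32);return cv2.remap(G[c],p[:,:1],p[:,1:],cv2.INTER_LINEAR)[:,0]
      ~~~~^^^^^
  File "h.py", line 5, in proj
    k=calibration(c);X=np.atleast_2d(X)@k["R"].T+k["t"]
ValueError: time passes only in moves, steps and waits
```

```bash
python3 - <<'E'
s=open("h.py").read().replace("def proj","_K={c:calibration(c) for c in('top','side')}\ndef proj").replace("k=calibration(c)","k=_K[c]");open("h.py","w").write(s)
E
python3 fit.py; python3 -c "
from station import get_obs;print(get_obs()['t'])"
```

```text
tray ('top',) [0.4881 0.2086] -106.2 -112.7
tray ('side',) [0.4801 0.2128] -106.79 -83.6
tray ('top', 'side') [0.4792 0.2112] -106.22 -191.2
wells [[0.4484, 0.2556], [0.4887, 0.2438], [0.529, 0.2321], [0.4294, 0.1903], [0.4697, 0.1785], [0.51, 0.1668]]
key ('top',) [0.4479 0.2569] -103.47 -137.8
key ('side',) [0.4481 0.2553] -103.06 -143.9
key ('top', 'side') [0.4481 0.2567] -104.27 -280.5
yaw cand -69.40256607137697
yaw cand 110.59743392862303
0.7
```

```bash
cat > fs.py <<'E'
from fit import *
# eye frame: bar at origin, stand origin +.06
b=.012;t=.19
B=[(.015,-.065,b),(.155,-.065,b),(.155,.065,b),(.015,.065,b)]
E=np.vstack([seg(B[3],B[0]),seg(B[0],B[1]),seg((.044,-.035,t),(.044,.035,t)),seg((.044,-.035,t),(.09,-.035,t),30),seg((.044,.035,t),(.09,.035,t),30)])
for cams in(("top",),("side",),("top","side")):
    x,fv=best(E,[0.477,-0.181,np.radians(-69.4)],.008,.06,cams);print("stand",cams,x[:2].round(4),np.degrees(x[2]).round(2),round(fv,1))
    for h in np.arange(.125,.17,.004):
        L=[]
        for o in(-.003,.003): L+= [seg((o,-.024,h),(o,.024,h)),seg((0,-.024+o,h),(.035,-.024+o,h),30),seg((0,.024+o,h),(.035,.024+o,h),30)]
        print(round(h,3),[round(float(samp(c,frame(x)(np.vstack(L))).mean()),1) for c in("top","side")])
h=float(__import__("sys").argv[1]) if len(__import__("sys").argv)>1 else .163
for cam,(x0,y0,w,hh,f) in {"top":(365,170,110,100,7),"side":(255,270,100,85,7)}.items():
    a=cv2.imread(f"pics/{cam}0.png")[y0:y0+hh,x0:x0+w];a=cv2.resize(a,None,fx=f,fy=f,interpolation=cv2.INTER_NEAREST)
    for P,cl in((E,(0,0,255)),(np.vstack([seg((.0,-.024,h),(.0,.024,h)),seg((0,-.024,h),(.044,-.024,h)),seg((0,.024,h),(.044,.024,h))]),(0,255,0))):
        for q in (proj(cam,frame(x)(P))-[x0,y0]+.5)*f: cv2.circle(a,(int(q[0]),int(q[1])),1,cl,-1)
    cv2.imwrite(f"pics/st_{cam}.png",a)
E
python3 fs.py
```

```text
stand ('top',) [ 0.4742 -0.1752] -68.66 -126.5
0.125 [78.2, 22.4]
0.129 [71.6, 24.7]
0.133 [66.8, 30.6]
0.137 [65.6, 35.8]
0.141 [68.7, 35.5]
0.145 [75.6, 38.3]
0.149 [84.6, 48.7]
0.153 [91.8, 42.9]
0.157 [93.4, 35.4]
0.161 [92.5, 37.5]
0.165 [98.0, 35.1]
0.169 [104.9, 32.2]
stand ('side',) [ 0.477  -0.1813] -70.01 -63.9
0.125 [80.0, 25.4]
0.129 [85.3, 25.7]
0.133 [84.3, 26.0]
0.137 [84.6, 25.6]
0.141 [92.2, 27.5]
0.145 [101.1, 34.2]
0.149 [118.2, 40.8]
0.153 [143.7, 38.9]
0.157 [160.0, 36.0]
0.161 [164.6, 48.1]
0.165 [157.2, 47.3]
0.169 [142.8, 39.0]
stand ('top', 'side') [ 0.4771 -0.1816] -69.8 -181.6
0.125 [80.5, 25.8]
0.129 [83.7, 25.9]
0.133 [81.9, 26.2]
0.137 [84.9, 25.8]
0.141 [93.7, 27.4]
0.145 [103.8, 33.4]
0.149 [124.8, 40.2]
0.153 [148.7, 39.8]
0.157 [160.7, 35.4]
0.161 [162.9, 46.4]
0.165 [153.1, 49.0]
0.169 [142.4, 39.8]
```

```bash
sleep 1
```

```text
(no output)
```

View pics/st_top.png

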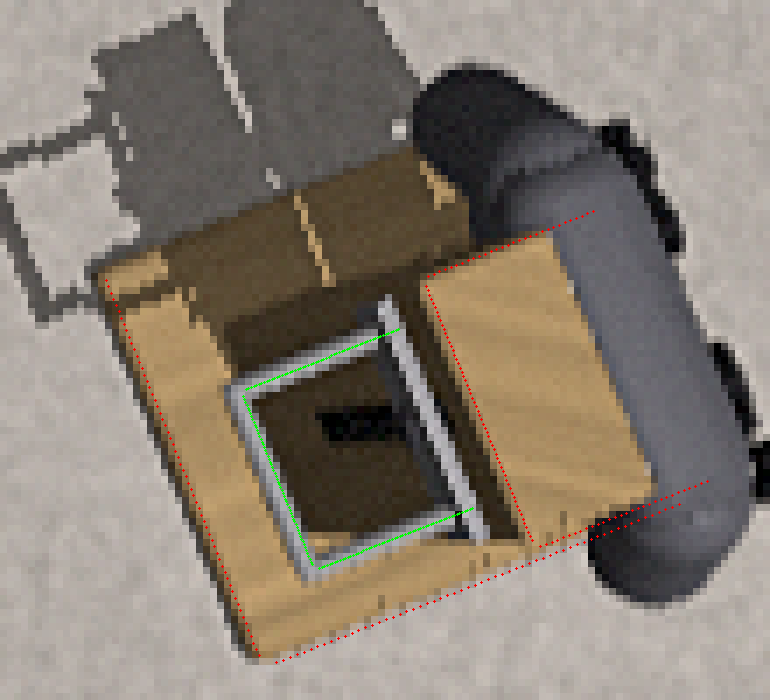

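View pics/st_side.png

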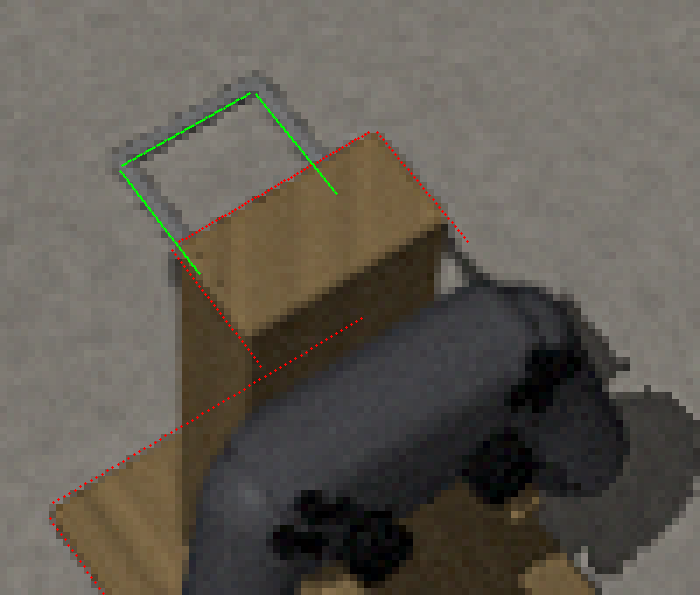

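Run:
```python
from h import *
print(tri((95,256),(229.7,131)))
```

```text
(array([0.45657822, 0.37123555, 0.1464916 ]), array([ 0.1, -0.7, -1.2, -0.1]))
```

Emit:
send_rows --motion "1.88 -2.97 0 0 0 -6.7 0;1.88 -2.97 0 0 0 -6.7 0;1.88 -2.97 0 0 0 -6.7 0;1.88 -2.97 0 0 0 -6.7 0;1.88 -2.97 0 0 0 -6.7 0;1.88 -2.97 0 0 0 -6.7 0;1.88 -2.97 0 0 0 -6.7 0;1.88 -2.97 0 0 0 -6.7 0;1.88 -2.97 0 0 0 -6.7 0;1.88 -2.97 0 0 0 -6.7 0;1.88 -2.97 0 0 0 -6.7 0;1.88 -2.97 0 0 0 -6.7 0;0 0 0 0 0 0 0" --newtons 80

```text
t: 1.78
eef_pos: [0.4317, 0.2717, 0.2332]
tool_rot: [-0.001, 0.775, 0.632, 0.006]
contact_force: [0.4, -0.2, -0.7]
gripper_width: 1.0
```

```bash
cat > go.py <<'E'
# go.py x y z yawdeg : delta cm and rotation vec deg
from station import *
import sys,numpy as np
from scipy.spatial.transform import Rotation as Ro
o=get_obs();q=o["tool_rot"];R=Ro.from_quat([q[1],q[2],q[3],q[0]]);M=R.as_matrix()
x,y,z,a=map(float,sys.argv[1:5]);a=np.radians(a)
ty=np.array([np.cos(a),np.sin(a),0]);tz=np.array([0,0,-1.]);T=np.c_[np.cross(ty,tz),ty,tz]
dv=Ro.from_matrix(T@M.T).as_rotvec(degrees=True)
print("t",round(o["t"],2),"tcp",np.round(o["eef_pos"],4),"yaw",np.degrees(np.arctan2(M[1,1],M[0,1])).round(2),"F",np.round(o["contact_force"],2),"tau",np.round(o["torque"],3),"w",round(o["gripper_width"],3))
print("d cm",np.round((np.array([x,y,z])-o["eef_pos"])*100,2),"rot",dv.round(2))
E
python3 go.py .448 .2563 .160 -14.5
```

```text
t 1.78 tcp [0.4317 0.2717 0.2332] yaw -11.65 F [ 0.38 -0.24 -0.7 ] tau [-0.066 -0.026 -0.016] w 1.0
d cm [ 1.63 -1.54 -7.32] rot [-0.5   0.54 -2.85]
```

Emit:
send_rows --motion "0.82 -0.77 0 -0.25 0.27 -1.4 0;0.82 -0.77 0 -0.25 0.27 -1.45 0;0 0 -2.4 0 0 0 0;0 0 -2.4 0 0 0 0;0 0 -1.5 0 0 0 0;0 0 0 0 0 0 0"

```text
t: 2.28
eef_pos: [0.4535, 0.2556, 0.1706]
tool_rot: [-0.0, 0.792, 0.61, 0.003]
contact_force: [-1.0, -0.4, 0.1]
gripper_width: 1.005
```

```bash
python3 go.py .448 .2563 .114 -14.5
python3 - <<'E'
from h import *
for c,(x0,y0,w,h,f) in {"top":(110,215,110,80,7),"side":(190,90,110,120,5)}.items():
    im=read_camera(c)[:,:,::-1];cv2.imwrite(f"pics/{c}1.png",cv2.resize(im[y0:y0+h,x0:x0+w],None,fx=f,fy=f,interpolation=cv2.INTER_CUBIC))
E
```

```text
t 2.28 tcp [0.4535 0.2556 0.1706] yaw -14.83 F [-0.96 -0.37  0.13] tau [-0.034  0.043  0.   ] w 1.005
d cm [-0.55  0.07 -5.66] rot [-0.21  0.23  0.33]
```

View pics/side1.png

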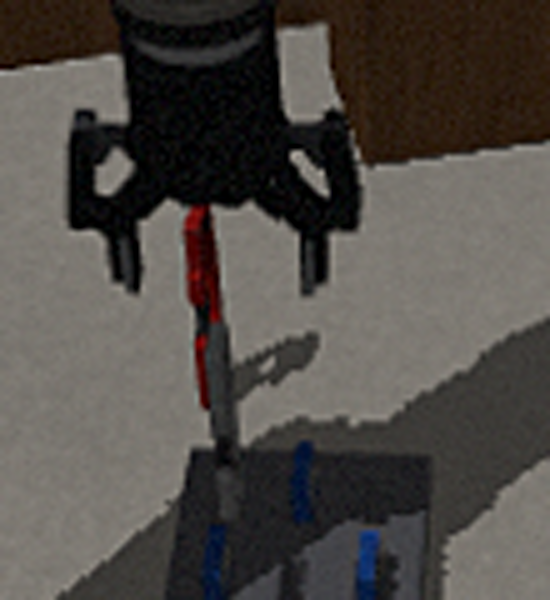

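View pics/top1.png

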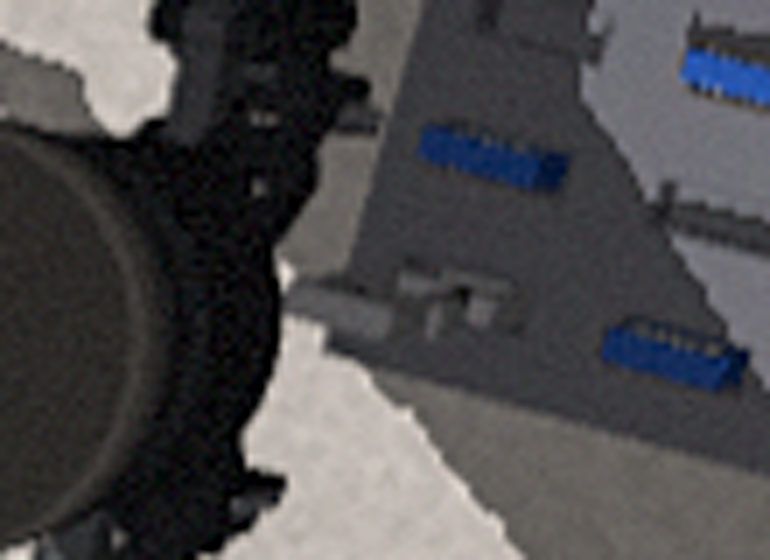

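Emit:
send_rows --motion "-0.55 0.07 -1 -0.2 0.2 0.3 0;0 0 -1.5 0 0 0 0;0 0 -1.5 0 0 0 0;0 0 0 0 0 0 0"

```text
t: 2.72
eef_pos: [0.4506, 0.2605, 0.1349]
tool_rot: [-0.001, 0.79, 0.613, 0.006]
contact_force: [0.2, 0.2, 0.6]
gripper_width: 1.001
```

```bash
python3 go.py .448 .2563 .114 -14.5
```

```text
t 2.72 tcp [0.4506 0.2605 0.1349] yaw -14.33 F [0.21 0.15 0.59] tau [-0.045  0.021 -0.051] w 1.001
d cm [-0.26 -0.42 -2.09] rot [-0.44  0.46 -0.17]
```

Emit:
send_rows --motion "-0.26 -0.42 -0.7 -0.4 0.4 -0.2 0;0 0 -0.8 0 0 0 0;0 0 -0.5 0 0 0 0;0 0 0 0 0 0 0;0 0 0 0 0 0 0"

```text
t: 3.13
eef_pos: [0.4484, 0.2577, 0.1154]
tool_rot: [-0.0, 0.79, 0.613, 0.002]
contact_force: [-0.6, -0.4, 0.0]
gripper_width: 0.999
```

```bash
python3 go.py .448 .2563 .114 -14.5
```

```text
t 3.13 tcp [0.4484 0.2577 0.1154] yaw -14.44 F [-0.59 -0.41  0.04] tau [-0.017  0.003 -0.025] w 0.999
d cm [-0.04 -0.14 -0.14] rot [-0.14  0.14 -0.06]
```

Close now.

Emit:
send_rows --motion "-0.04 -0.14 -0.1 -0.1 0.1 0 0;0 0 0 0 0 0 0.5;0 0 0 0 0 0 0.7;0 0 0 0 0 0 0.8;0 0 0 0 0 0 1;0 0 0 0 0 0 1;0 0 0 0 0 0 1;0 0 0 0 0 0 1;0 0 0 0 0 0 1;0 0 0 0 0 0 1" --newtons 80

```text
t: 3.97
eef_pos: [0.449, 0.2567, 0.116]
tool_rot: [-0.0, 0.79, 0.613, 0.002]
contact_force: [0.3, -0.4, 0.3]
gripper_width: 0.104
```

```bash
python3 go.py .448 .2563 .114 -14.5
python3 - <<'E'
from h import *
for c,(x0,y0,w,h,f) in {"top":(110,215,110,80,7),"side":(190,90,110,120,5)}.items():
    im=read_camera(c)[:,:,::-1];cv2.imwrite(f"pics/{c}2.png",cv2.resize(im[y0:y0+h,x0:x0+w],None,fx=f,fy=f,interpolation=cv2.INTER_CUBIC))
E
```

```text
t 3.97 tcp [0.449  0.2567 0.116 ] yaw -14.46 F [ 0.31 -0.44  0.25] tau [0.011 0.033 0.019] w 0.104
d cm [-0.1  -0.04 -0.2 ] rot [-0.15  0.15 -0.04]
```

View pics/side2.png

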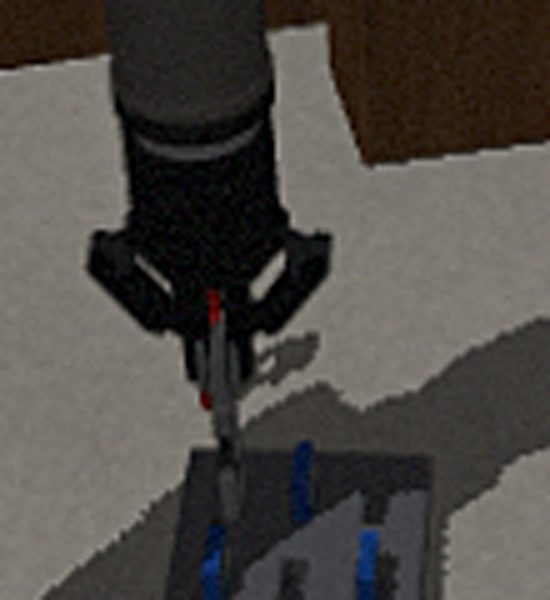

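View pics/top2.png

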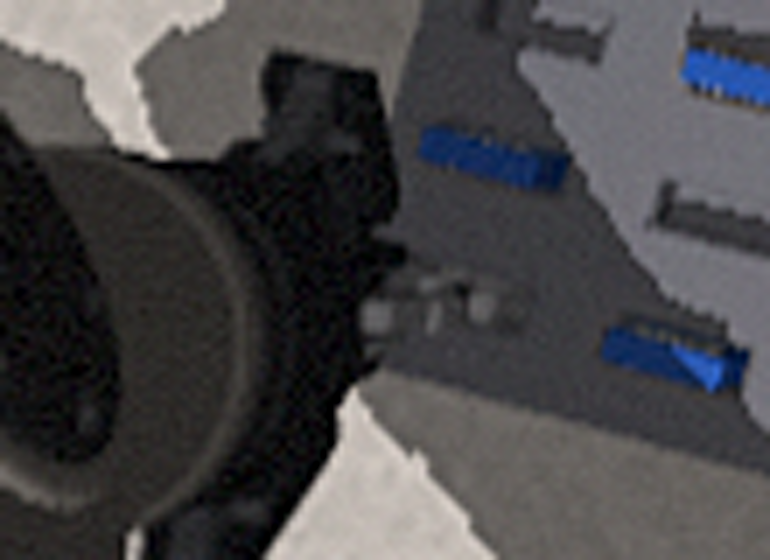

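Emit:
send_rows --motion "0 0 0.3 0 0 0 1;0 0 0.8 0 0 0 1;0 0 1.5 0 0 0 1;0 0 2 0 0 0 1;0 0 2 0 0 0 1;0 0 2 0 0 0 1;0 0 2 0 0 0 1;0 0 2 0 0 0 1;0 0 1 0 0 0 1;0 0 0 0 0 0 1;0 0 0 0 0 0 1"

```text
t: 4.98
eef_pos: [0.4463, 0.254, 0.2608]
tool_rot: [-0.0, 0.791, 0.612, -0.0]
contact_force: [0.6, 1.1, -1.5]
gripper_width: 0.105
```

```bash
python3 go.py .4566 -.1247 .26 20.3
python3 - <<'E'
from h import *
for c,(x0,y0,w,h,f) in {"top":(80,195,140,100,5),"side":(190,50,110,150,4)}.items():
    im=read_camera(c)[:,:,::-1];cv2.imwrite(f"pics/{c}3.png",cv2.resize(im[y0:y0+h,x0:x0+w],None,fx=f,fy=f,interpolation=cv2.INTER_CUBIC))
E
```

```text
t 4.98 tcp [0.4463 0.254  0.2608] yaw -14.56 F [ 0.59  1.13 -1.45] tau [0.013 0.041 0.008] w 0.105
d cm [  1.03 -37.87  -0.08] rot [ 0.   -0.   34.86]
```

View pics/side3.png

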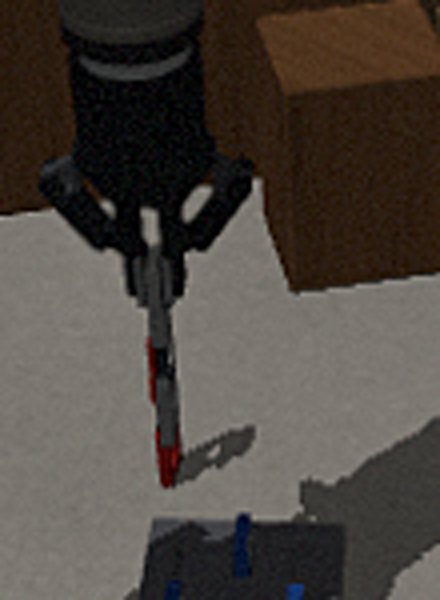

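View pics/top3.png

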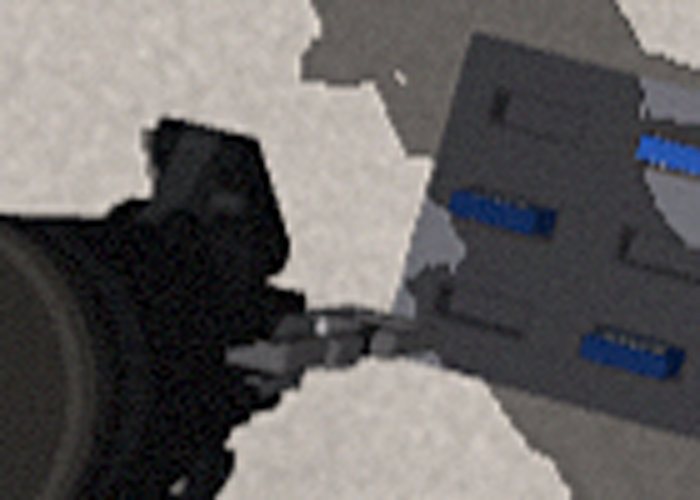

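Emit:
send_rows --motion "0.08 -1.5 0 0 0 1.5 1;0.08 -3 0 0 0 2.8 1;0.08 -3 0 0 0 2.8 1;0.08 -3 0 0 0 2.8 1;0.08 -3 0 0 0 2.8 1;0.08 -3 0 0 0 2.8 1;0.08 -3 0 0 0 2.8 1;0.08 -3 0 0 0 2.8 1;0.08 -3 0 0 0 2.8 1;0.08 -3 0 0 0 2.8 1;0.08 -3 0 0 0 2.8 1;0.08 -3 0 0 0 2.8 1;0 -1.5 0 0 0 1 1;0 0 0 0 0 0 1;0 0 0 0 0 0 1"

```text
t: 6.33
eef_pos: [0.4411, -0.1228, 0.2452]
tool_rot: [-0.003, 0.569, 0.822, -0.013]
contact_force: [-0.2, 1.1, -1.4]
gripper_width: 0.102
```

```bash
python3 go.py .4566 -.1247 .198 20.3
```

```text
t 6.33 tcp [ 0.4411 -0.1228  0.2452] yaw 20.63 F [-0.19  1.07 -1.44] tau [ 0.088 -0.027  0.054] w 0.102
d cm [ 1.55 -0.19 -4.72] rot [ 1.03 -1.2  -0.34]
```

Emit:
send_rows --motion "0.8 -0.1 -1.5 0.5 -0.6 -0.2 1;0.75 -0.1 -1.5 0.5 -0.6 -0.1 1;0 0 -1.2 0 0 0 1;0 0 0 0 0 0 1;0 0 0 0 0 0 1"

```text
t: 6.75
eef_pos: [0.4564, -0.1194, 0.1994]
tool_rot: [-0.002, 0.57, 0.822, -0.0]
contact_force: [-0.2, -0.9, -1.0]
gripper_width: 0.101
```

```bash
python3 go.py .4566 -.1247 .198 20.3
```

```text
t 6.75 tcp [ 0.4564 -0.1194  0.1994] yaw 20.5 F [-0.21 -0.95 -1.03] tau [ 0.015 -0.021  0.029] w 0.101
d cm [ 0.02 -0.53 -0.14] rot [-0.1  -0.21 -0.2 ]
```

Emit:
send_rows --motion "0 -0.5 -0.1 0 -0.2 -0.2 1;0 0 0 0 0 0 1;0 0 0 0 0 0 1"

```text
t: 7.0
eef_pos: [0.4567, -0.1227, 0.1989]
tool_rot: [-0.001, 0.57, 0.821, 0.001]
contact_force: [-0.1, 1.8, -1.5]
gripper_width: 0.1
```

```bash
python3 go.py .4566 -.1247 .198 20.3
python3 - <<'E'
from h import *
for c,(x0,y0,w,h,f) in {"top":(320,170,160,110,5),"side":(220,210,150,140,4)}.items():
    im=read_camera(c)[:,:,::-1];cv2.imwrite(f"pics/{c}4f.png",im);cv2.imwrite(f"pics/{c}4.png",cv2.resize(im[y0:y0+h,x0:x0+w],None,fx=f,fy=f,interpolation=cv2.INTER_CUBIC))
E
```

```text
t 7.0 tcp [ 0.4567 -0.1227  0.1989] yaw 20.46 F [-0.13  1.83 -1.49] tau [-0.052 -0.02   0.107] w 0.1
d cm [-0.01 -0.2  -0.09] rot [-0.13 -0.01 -0.16]
```

View pics/side4.png

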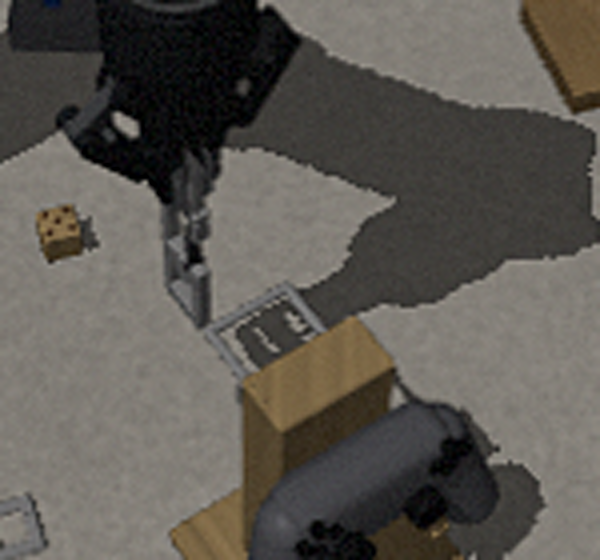

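View pics/top4.png

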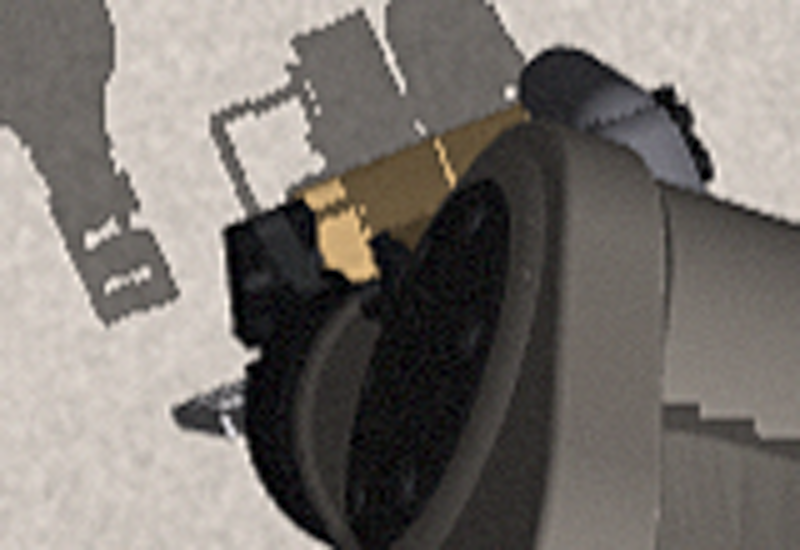

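```bash
cat > ovk.py <<'E'
from h import *
from fit import frame,seg
import sys
def ov(pic,out,tcp,yaw,dz=.015,dx=0,e=(.4774,-.181,np.radians(-69.7),.164),crop=(235,245,70,70,9)):
    x0,y0,w,h,f=crop
    a=cv2.imread(pic)[y0:y0+h,x0:x0+w];a=cv2.resize(a,None,fx=f,fy=f,interpolation=cv2.INTER_NEAREST)
    K=frame([tcp[0],tcp[1],np.radians(yaw-90)])
    zf=tcp[2]-dz-.095
    out_=[(-18,0),(-18,107),(-15,107),(-15,115),(15,115),(15,107),(18,107),(18,84),(11,84),(11,98),(-11,98),(-11,54),(18,54),(18,0),(-18,0)]
    for yy,cl in((-.005,(0,255,255)),(.005,(0,0,255))):
        P=np.array([(x/1000+dx,yy,zf+z/1000) for x,z in out_])
        p=((proj("side",K(P))-[x0,y0]+.5)*f).astype(int);cv2.polylines(a,[p],False,cl,1)
    h_=e[3];E=frame(e[:3])
    P=np.array([(.044,-.024,h_),(0,-.024,h_),(0,.024,h_),(.044,.024,h_)])
    p=((proj("side",E(P))-[x0,y0]+.5)*f).astype(int);cv2.polylines(a,[p],False,(0,255,0),1)
    cv2.imwrite(out,a)
if __name__=="__main__": ov("pics/side4f.png","pics/ovk4.png",(.4567,-.1227,.1989),20.46)
E
python3 ovk.py
```

```text
(no output)
```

View pics/ovk4.png

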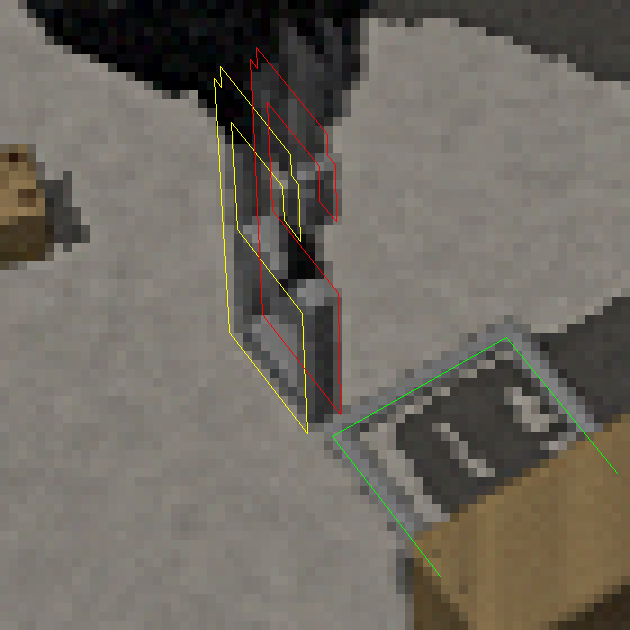

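Emit:
send_rows --motion "0.28 -0.75 -0.05 0 0 -0.1 1;0.35 -0.94 0 0 0 0 1;0.28 -0.75 0 0 0 0 1;0.14 -0.38 0 0 0 0 1;0 0 0 0 0 0 1;0 0 0 0 0 0 1"

```text
t: 7.6
eef_pos: [0.4691, -0.1541, 0.1999]
tool_rot: [0.001, 0.571, 0.821, 0.002]
contact_force: [-0.2, -0.9, -2.0]
gripper_width: 0.105
```

```bash
cat > e.py <<'E'
from station import *
import numpy as np
o=get_obs();p=np.array(o["eef_pos"]);a=np.radians(-69.7);x=np.array([np.cos(a),np.sin(a)]);y=np.array([-x[1],x[0]])
d=p[:2]-[.4774,-.181];f=np.array(o["contact_force"])
print("t",round(o["t"],2),"eye mm",np.round([d@x*1e3,d@y*1e3,p[2]*1e3],1),"Feye",np.round([f[:2]@x,f[:2]@y,f[2]],2),"tau",np.round(o["torque"],2))
E
python3 e.py; python3 go.py .4680 -.1557 .198 20.3; sleep 0; for i in 1 2; do python3 e.py; done
```

```text
t 7.6 eye mm [-28.1   1.5 199.9] Feye [ 0.81 -0.48 -2.02] tau [ 0.02  0.05 -0.01]
t 7.6 tcp [ 0.4691 -0.1541  0.1999] yaw 20.33 F [-0.17 -0.92 -2.02] tau [ 0.017  0.045 -0.012] w 0.105
d cm [-0.11 -0.16 -0.19] rot [-0.14  0.2  -0.03]
t 7.6 eye mm [-28.1   1.5 199.9] Feye [ 0.81 -0.48 -2.02] tau [ 0.02  0.05 -0.01]
t 7.6 eye mm [-28.1   1.5 199.9] Feye [ 0.81 -0.48 -2.02] tau [ 0.02  0.05 -0.01]
```

Emit:
send_rows --motion "0.03 -0.2 -0.2 0 0 0 1;0.05 -0.2 0 0 0 0 1;0 0 0 0 0 0 1"

```text
t: 7.85
eef_pos: [0.4697, -0.1581, 0.1976]
tool_rot: [0.0, 0.571, 0.821, 0.002]
contact_force: [0.7, -1.0, -1.8]
gripper_width: 0.106
```

```bash
python3 e.py
```

```text
t 7.85 eye mm [-24.2   0.7 197.6] Feye [ 1.18  0.26 -1.75] tau [-0.04  0.   -0.01]
```

Emit:
send_rows --motion "0.07 -0.19 -0.03 0 0 0 1;0 0 0 0 0 0 1"

```text
t: 8.02
eef_pos: [0.4703, -0.1598, 0.1971]
tool_rot: [0.0, 0.571, 0.821, 0.002]
contact_force: [-0.3, 0.5, -1.6]
gripper_width: 0.103
```

```bash
python3 e.py
```

```text
t 8.02 eye mm [-22.4   0.7 197.1] Feye [-0.61 -0.14 -1.6 ] tau [-0.03  0.    0.01]
```

Emit:
send_rows --motion "0.07 -0.19 -0.03 0 0 0 1;0 0 0 0 0 0 1"

```text
t: 8.18
eef_pos: [0.471, -0.1616, 0.1968]
tool_rot: [0.0, 0.571, 0.821, 0.002]
contact_force: [-0.1, 0.6, -1.4]
gripper_width: 0.103
```

```bash
python3 e.py
```

```text
t 8.18 eye mm [-20.4   0.8 196.8] Feye [-0.63  0.13 -1.36] tau [-0.04 -0.02 -0.02]
```

Emit:
send_rows --motion "0.07 -0.19 0.1 0 0 0 1;0 0 0.02 0 0 0 1"

```text
t: 8.35
eef_pos: [0.4717, -0.1635, 0.198]
tool_rot: [-0.0, 0.571, 0.821, 0.002]
contact_force: [-0.0, -0.3, -1.6]
gripper_width: 0.102
```

```bash
python3 e.py
```

```text
t 8.35 eye mm [-18.3   0.7 198. ] Feye [ 0.3  -0.13 -1.58] tau [ 0.   -0.03 -0.02]
```

Emit:
send_rows --motion "0.07 -0.19 0 0 0 0 1;0 0 0 0 0 0 1"

```text
t: 8.52
eef_pos: [0.4727, -0.1656, 0.1982]
tool_rot: [0.0, 0.571, 0.821, 0.002]
contact_force: [-0.7, -0.1, -2.5]
gripper_width: 0.11
```

```bash
python3 e.py
```

```text
t 8.52 eye mm [-16.1   0.9 198.2] Feye [-0.16 -0.71 -2.46] tau [-0.02  0.01 -0.07]
```

Emit:
send_rows --motion "0.07 -0.19 0 0 0 0 1;0 0 0 0 0 0 1"

```text
t: 8.68
eef_pos: [0.4734, -0.1675, 0.1981]
tool_rot: [-0.0, 0.57, 0.821, 0.002]
contact_force: [-0.1, -0.9, -1.8]
gripper_width: 0.104
```

```bash
python3 e.py
```

```text
t 8.68 eye mm [-14.    0.9 198.1] Feye [ 0.8  -0.4  -1.77] tau [ 0.01 -0.03 -0.03]
```

Emit:
send_rows --motion "0.07 -0.19 0 0 0 0 1;0 0 0 0 0 0 1"

```text
t: 8.85
eef_pos: [0.4738, -0.1686, 0.1979]
tool_rot: [-0.001, 0.57, 0.821, 0.003]
contact_force: [-1.0, 2.3, -0.9]
gripper_width: 0.101
```

```bash
python3 e.py
```

```text
t 8.85 eye mm [-12.9   0.9 197.9] Feye [-2.53 -0.16 -0.89] tau [0.47 0.1  0.01]
```

Emit:
send_rows --motion "0.07 -0.19 0 0 0 0 1;0 0 0 0 0 0 1"

```text
t: 9.02
eef_pos: [0.4742, -0.1697, 0.1977]
tool_rot: [-0.002, 0.57, 0.822, 0.003]
contact_force: [-0.2, 1.8, -0.6]
gripper_width: 0.102
```

```bash
python3 e.py
```

```text
t 9.02 eye mm [-11.7   0.9 197.7] Feye [-1.77  0.4  -0.56] tau [0.58 0.18 0.01]
```

Emit:
send_rows --motion "0.07 -0.19 0 0 0 0 1;0 0 0 0 0 0 1"

```text
t: 9.18
eef_pos: [0.4747, -0.171, 0.1975]
tool_rot: [-0.003, 0.57, 0.822, 0.003]
contact_force: [-0.1, 2.2, 0.3]
gripper_width: 0.106
```

```bash
python3 e.py;  python3 - <<'E'
from h import *
im=read_camera("side")[:,:,::-1];cv2.imwrite("pics/side5f.png",im)
import ovk
o=get_obs();p=o["eef_pos"]
cv2.imwrite("pics/side5.png",cv2.resize(im[250:320,245:315],None,fx=8,fy=8,interpolation=cv2.INTER_NEAREST))
E
```

```text
t 9.18 eye mm [-10.3   0.9 197.5] Feye [-2.12  0.7   0.35] tau [ 0.68  0.26 -0.02]
```

View pics/side5.png

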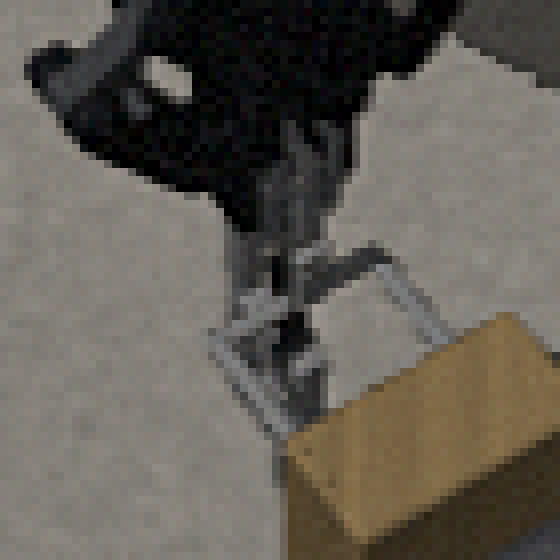

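Emit:
send_rows --motion "0.08 -0.22 0.03 0 0 0 1;0.03 -0.09 0 0 0 0 1"

```text
t: 9.4
eef_pos: [0.4756, -0.1733, 0.1976]
tool_rot: [-0.003, 0.57, 0.822, 0.003]
contact_force: [-1.4, 3.6, 0.5]
gripper_width: 0.102
```

```bash
python3 e.py;python3 go.py .4747 -.171 .198 20.3
```

```text
t 9.4 eye mm [ -7.9   1.  197.6] Feye [-3.85 -0.03  0.48] tau [0.94 0.28 0.02]
t 9.4 tcp [ 0.4756 -0.1733  0.1976] yaw 20.56 F [-1.37  3.6   0.48] tau [0.936 0.278 0.017] w 0.102
d cm [-0.09  0.23  0.04] rot [-0.54 -0.11 -0.26]
```

Emit:
send_rows --motion "0.08 -0.22 0.03 0.1 0.1 0 1;0.03 -0.09 0 0 0 0 1"

```text
t: 9.57
eef_pos: [0.4765, -0.1758, 0.1977]
tool_rot: [-0.006, 0.569, 0.822, 0.004]
contact_force: [0.4, 3.9, -2.1]
gripper_width: 0.102
```

```bash
python3 e.py;python3 go.py .4747 -.171 .198 20.3
```

```text
t 9.57 eye mm [ -5.2   0.9 197.7] Feye [-3.52  1.73 -2.13] tau [1.12 0.33 0.01]
t 9.57 tcp [ 0.4765 -0.1758  0.1977] yaw 20.6 F [ 0.4   3.9  -2.13] tau [1.125 0.327 0.013] w 0.102
d cm [-0.18  0.48  0.03] rot [-0.73 -0.27 -0.3 ]
```

Emit:
send_rows --motion "0.04 -0.12 -0.05 -0.3 -0.1 -0.1 1;0.03 -0.09 -0.2 0 0 0 1;0.02 -0.06 -0.2 0 0 0 1"

```text
t: 9.82
eef_pos: [0.4773, -0.1783, 0.1929]
tool_rot: [-0.004, 0.57, 0.822, 0.002]
contact_force: [-1.1, 4.1, -0.8]
gripper_width: 0.105
```

```bash
python3 e.py
```

```text
t 9.82 eye mm [ -2.6   0.9 192.9] Feye [-4.23  0.42 -0.81] tau [ 0.93  0.33 -0.  ]
```

Emit:
send_rows --motion "0.01 -0.03 -0.2 0 0 0 1;0.01 -0.03 -0.2 0 0 0 1"

```text
t: 9.98
eef_pos: [0.4775, -0.1793, 0.1885]
tool_rot: [-0.003, 0.57, 0.822, 0.002]
contact_force: [-0.6, 2.4, -1.0]
gripper_width: 0.106
```

```bash
python3 e.py;python3 go.py .4757 -.176 .18 20.3
```

```text
t 9.98 eye mm [ -1.5   0.7 188.5] Feye [-2.44  0.3  -1.04] tau [0.74 0.27 0.  ]
t 9.98 tcp [ 0.4775 -0.1793  0.1885] yaw 20.48 F [-0.56  2.4  -1.04] tau [0.742 0.269 0.004] w 0.106
d cm [-0.18  0.33 -0.85] rot [-0.41 -0.19 -0.18]
```

Emit:
send_rows --motion "0 0 -0.2 0 0 0 1;0 0 -0.2 -0.3 -0.1 -0.1 1;0 0 0 0 0 0 1"

```text
t: 10.23
eef_pos: [0.4778, -0.1813, 0.1837]
tool_rot: [0.0, 0.571, 0.821, -0.001]
contact_force: [-0.8, 0.9, -1.8]
gripper_width: 0.103
```

```bash
python3 e.py
```

```text
t 10.23 eye mm [  0.4   0.3 183.7] Feye [-1.14 -0.39 -1.84] tau [-0.02 -0.01  0.03]
```

Emit:
send_rows --motion "0 0 -0.15 0 0 0 1;0 0 -0.1 0 0 0 1;0 0 0 0 0 0 1"

```text
t: 10.48
eef_pos: [0.4787, -0.1834, 0.1815]
tool_rot: [0.002, 0.572, 0.82, -0.001]
contact_force: [-0.9, -0.8, -1.9]
gripper_width: 0.102
```

```bash
python3 e.py
```

```text
t 10.48 eye mm [  2.7   0.4 181.5] Feye [ 0.47 -1.14 -1.93] tau [-0.05  0.02  0.04]
```

Emit:
send_rows --motion "0 0 -0.1 0 0 0 1;0 0 0 0 0 0 1"

```text
t: 10.65
eef_pos: [0.479, -0.1841, 0.1807]
tool_rot: [0.003, 0.572, 0.82, -0.002]
contact_force: [0.4, -0.5, -2.2]
gripper_width: 0.102
```

```bash
python3 e.py;python3 go.py .4757 -.176 .18 20.3
python3 - <<'E'
from h import *
im=read_camera("side")[:,:,::-1];cv2.imwrite("pics/side6f.png",im)
cv2.imwrite("pics/side6.png",cv2.resize(im[250:320,245:315],None,fx=8,fy=8,interpolation=cv2.INTER_NEAREST))
E
```

```text
t 10.65 eye mm [  3.5   0.5 180.7] Feye [ 0.6   0.23 -2.15] tau [ 0.03 -0.03  0.01]
t 10.65 tcp [ 0.479  -0.1841  0.1807] yaw 20.22 F [ 0.43 -0.48 -2.15] tau [ 0.028 -0.033  0.015] w 0.102
d cm [-0.33  0.81 -0.07] rot [0.35 0.19 0.08]
```

View pics/side6.png

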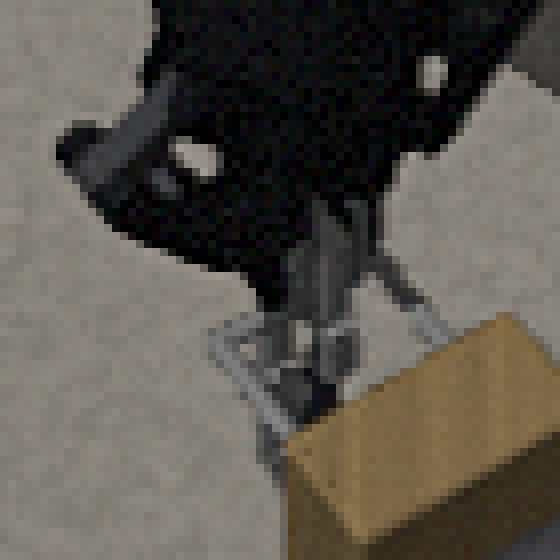

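Emit:
send_rows --motion "-0.12 0.28 0 0.3 0.2 0 1;0 0 -0.05 0 0 0 1;0 0 0 0 0 0 1"

```text
t: 10.95
eef_pos: [0.478, -0.1812, 0.1805]
tool_rot: [0.0, 0.572, 0.82, -0.0]
contact_force: [0.2, 0.2, -1.5]
gripper_width: 0.101
```

```bash
python3 e.py
```

```text
t 10.95 eye mm [  0.3   0.5 180.5] Feye [-0.11  0.29 -1.53] tau [-0.06  0.02  0.01]
```

Emit:
send_rows --motion "0 0 -0.1 0 0 0 1;0 0 0 0 0 0 1"

```text
t: 11.12
eef_pos: [0.4781, -0.1811, 0.1795]
tool_rot: [0.0, 0.572, 0.82, -0.0]
contact_force: [0.2, 0.0, -1.5]
gripper_width: 0.105
```

```bash
python3 e.py
```

```text
t 11.12 eye mm [  0.4   0.6 179.5] Feye [ 0.04  0.16 -1.48] tau [-0.04 -0.   -0.02]
```

Emit:
send_rows --motion "0 0 -0.1 0 0 0 1;0 0 0 0 0 0 1"

```text
t: 11.28
eef_pos: [0.4783, -0.1812, 0.1793]
tool_rot: [0.0, 0.572, 0.82, 0.0]
contact_force: [-1.9, 0.3, 2.4]
gripper_width: 0.106
```

```bash
python3 e.py;python3 go.py .4774 -.181 .178 20.3
```

```text
t 11.28 eye mm [  0.5   0.8 179.3] Feye [-0.97 -1.62  2.39] tau [ 0.2   0.42 -0.04]
t 11.28 tcp [ 0.4783 -0.1812  0.1793] yaw 20.23 F [-1.85  0.34  2.39] tau [ 0.199  0.422 -0.038] w 0.106
d cm [-0.09  0.02 -0.13] rot [-0.01  0.05  0.07]
```

Emit:
send_rows --motion "0 0 0 0 0 0 0.85;0 0 0 0 0 0 0.8;0 0 0 0 0 0 0.75;0 0 0 0 0 0 0.7;0 0 0 0 0 0 0.7;0 0 0 0 0 0 0.7;0 0 0 0 0 0 0.7" --newtons 20

```text
t: 11.87
eef_pos: [0.4793, -0.1816, 0.1797]
tool_rot: [0.001, 0.572, 0.82, 0.001]
contact_force: [1.1, 0.5, -0.1]
gripper_width: 0.3
```

```bash
python3 e.py;python3 go.py .4774 -.181 .178 20.3;python3 - <<'E'
from h import *
im=read_camera("side")[:,:,::-1];cv2.imwrite("pics/side7f.png",im)
cv2.imwrite("pics/side7.png",cv2.resize(im[250:320,245:315],None,fx=8,fy=8,interpolation=cv2.INTER_NEAREST))
E
```

```text
t 11.87 eye mm [  1.2   1.5 179.7] Feye [-0.12  1.17 -0.11] tau [0.02 0.01 0.02]
t 11.87 tcp [ 0.4793 -0.1816  0.1797] yaw 20.23 F [ 1.05  0.52 -0.11] tau [0.019 0.009 0.019] w 0.3
d cm [-0.19  0.06 -0.17] rot [0.03 0.17 0.07]
```

View pics/side7.png

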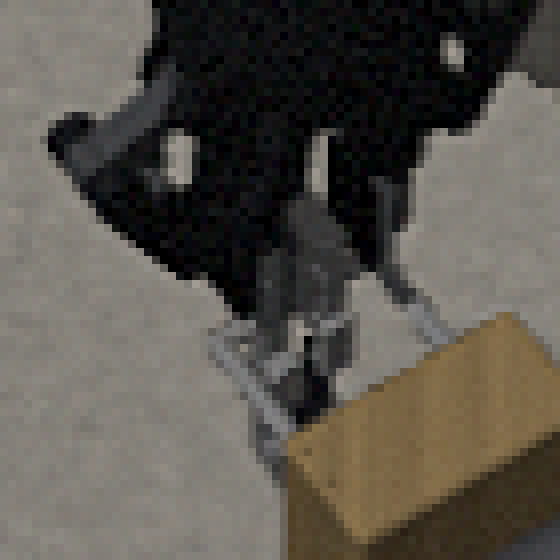

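Emit:
send_rows --motion "0 0 0 0 0 0 0.55;0 0 0 0 0 0 0.5;0 0 0.5 0 0 0 0.5;0 0 1 0 0 0 0.5;0 0 2 0 0 0 0.5;0 0 2 0 0 0 0.5;0 0 2 0 0 0 0.5;0 0 2 0 0 0 0.5;0 0 2 0 0 0 0.5;-0.5 1.5 2 0 0 0 0.5;-0.7 2 1 0 0 0 0.5;-0.7 2 0 0 0 0 0.5;-0.7 2 0 0 0 0 0.5;-0.7 2 0 0 0 0 0.5;-0.7 2 0 0 0 0 0.5;0 0 0 0 0 0 0.5"

```text
t: 13.25
eef_pos: [0.4356, -0.0678, 0.3433]
tool_rot: [0.005, 0.577, 0.817, 0.003]
contact_force: [-0.4, -0.2, -0.5]
gripper_width: 0.502
```

```bash
python3 e.py;python3 - <<'E'
from h import *
for c,(x0,y0,w,h,f) in {"top":(365,170,110,100,6),"side":(245,250,70,70,8)}.items():
    im=read_camera(c)[:,:,::-1];cv2.imwrite(f"pics/{c}8f.png",im);cv2.imwrite(f"pics/{c}8.png",cv2.resize(im[y0:y0+h,x0:x0+w],None,fx=f,fy=f,interpolation=cv2.INTER_NEAREST))
E
```

```text
t 13.25 eye mm [-1.207e+02  1.000e-01  3.433e+02] Feye [ 0.06 -0.48 -0.54] tau [ 0.03  0.04 -0.03]
```

View pics/side8.png

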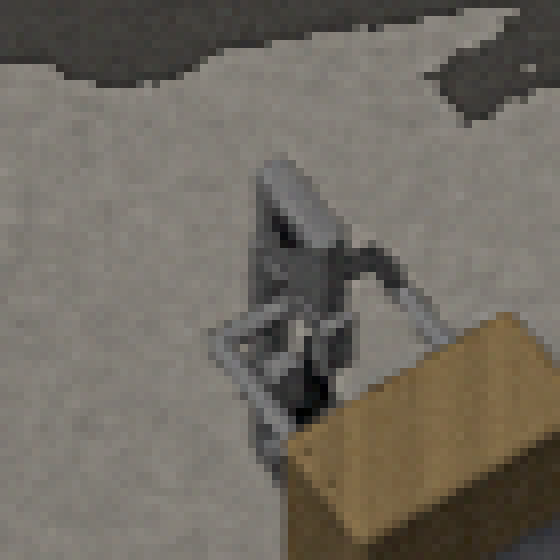

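View pics/top8.png

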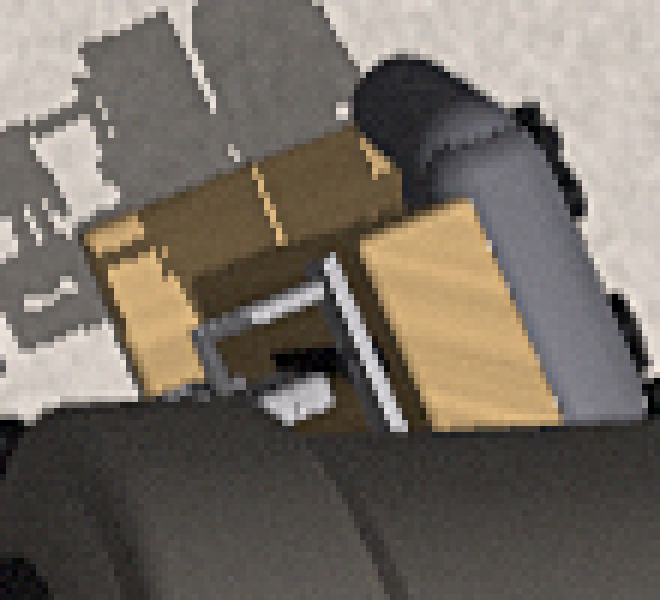

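Emit:
send_rows --motion "0 0 0 0 0 0 0.5;0 0 0 0 0 0 0.5;0 0 0 0 0 0 0.5;0 0 0 0 0 0 0.5;0 0 0 0 0 0 0.5;0 0 0 0 0 0 0.5;0 0 0 0 0 0 0.5;0 0 0 0 0 0 0.5;0 0 0 0 0 0 0.5;0 0 0 0 0 0 0.5;0 0 0 0 0 0 0.5;0 0 0 0 0 0 0.5"

```text
t: 14.35
eef_pos: [0.4372, -0.0764, 0.3438]
tool_rot: [0.007, 0.582, 0.813, 0.002]
contact_force: [-0.3, 0.2, -0.4]
gripper_width: 0.499
```

Run:
```python
from h import *
im=read_camera("side")[:,:,::-1];cv2.imwrite("pics/side9f.png",im)
a=cv2.imread("pics/side8f.png").astype(int);print(np.abs(im.astype(int)-a)[255:315,270:292].mean())
```

```text
2.65
```

View pics/side9f.png

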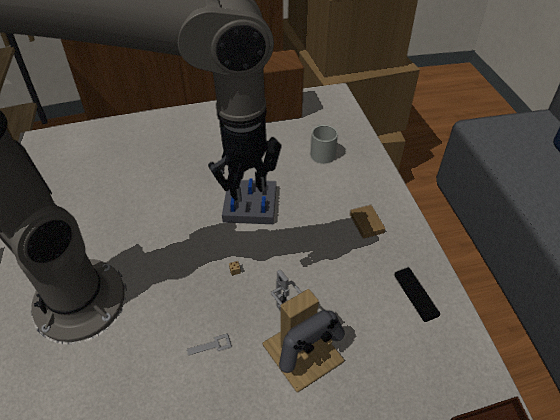

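The picture shows the keyring hanging still on the eye (about 283,288), with every other object where it was. I'm handing the job in.

```bash
python3 -c "
from station import *;print(hand_in(),get_obs()['t'])"
```

```text
the job is handed in; nothing more can be done
the job is handed in; nothing more can be done
```

The steel keyring now hangs from the eye by its hook. The gripper is open and clear of it, and the job was handed in at about 14.5 s of the 64 s.

- **Pick-up:** I gripped the finger tab across its thickness at 80 N and lifted the keyring straight out of its well.
- **Clipping on:** the two cameras put the eye's bar about 164 mm above the shelf. The gate met the bar where expected and pressed open at 2 to 4 N as the bar went in beneath the nose. As I let the hook down, the side load dropped away, which I took as the gate snapping shut. The hook's arch then rested on the bar at the height that also gives 164 mm. No reading showed more than about 4 N against the eye.
- **Letting go:** I opened the fingers slowly, raised them straight up and backed the arm away.

**Last checks:** the side picture shows the keyring upright on the bar with the gate looking shut. Two pictures about 1.1 s apart show no visible movement of it. In the final side view the other things look unmoved by eye, though the red look-alike was hidden behind the gripper.

**Less certain:**
- The gate's angle could only be judged from pictures and the drop in force.
- The camera fits of the stand's position disagreed by a few millimetres, so I relied on feeling the contact.
- The hand-in reported no verdict.

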